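# Fill the paint caddy and carry it level

## Robot

A 6-joint arm with a two-finger parallel gripper is mounted at the origin on the work surface. World frame = base frame: x ahead of the robot, y to its left, z up, the work surface at z = 0. Lengths are in m, angles in rad, forces in N, time in s.
With the tool pointing down it reaches from about 0.35 to 0.775 m from the base axis. Payload 7.3 kg.
Tool frame: the origin (TCP) lies between the finger pads; the fingertips stand 8 mm ahead of it and the grasp point (between the pads) lies 11 mm behind it (robot.nose_length is the distance from the TCP to the fingertips, in m); z points along the fingers, y is the line along which they close (so a half turn about z gives the same grasp; the last joint's range is limited). The gripper opens to 92 mm and grips with 3 to 60 N. Pads are 19 mm wide; open, the fingers measure 130 mm over their backs; the gripper's body (75 mm by 190 mm) begins 47 mm behind the grasp point.
Start: joints at [-1.353, 0.342, 1.524, -0, 1.275, -0.146], TCP at [0.187, -0.491, 0.235] pointing down, gripper open.
Joint ranges: [-2.53, 2.53], [-0.77, 2.02], [0.04, 2.7], [-1, 4.14], [0.28, 2.66], [-3.11, 3.11]. Speed limits (rad/s): [2.57, 2.57, 3.14, 3.14, 3.14, 3.14].

## Interface

Orientations are given as [roll, pitch, yaw] about the fixed x, y, z axes, in that order (R = Rz(yaw) Ry(pitch) Rx(roll)).
In Python, from cell import robot gives the robot as it stands. The module is installed in compiled form; this text tells all that it offers.
- The arm moves only by the shell command python3 -m jog 'ROWS' [FORCE]. ROWS is JSON, a list that holds one entry, the list of rows, each a list of 5 numbers: the gripper's target within -1 to 1 (fully open at 1, half-way at 0, shut at -1), then the shift along the tool's x, y, z in m, then the turn about the tool's z in rad. A call has 1 to 5 rows; each row is the pose to reach, as a shift and turn from the pose commanded when the call began, along the tool's axes at that moment; what a row does not reach only later rows make up. A row lasts 1/12 s, in which the tool goes at most 41.7 mm and 7.16 degrees, less where a joint would pass 70% of its speed; a pose out of reach is approached as far as the arm can. A call with a gripper value outside its range is refused whole. The fingers move at their own pace and stop on an object; FORCE is the grip in N (left out, the last holds). Time passes only in rows, so rows that repeat a pose let the fingers close. It gives the time, the measured TCP pose, the force, the opening and the grip force at its end, in the units of the state.
- robot.observe(): the state, without advancing time (a new reading comes with each control period).
- robot.read_camera(name): name is "scene" or "top"; returns the picture (480x640x3 uint8, red, green, blue); there is no depth.
- robot.camera_model(name): a dict with "camera_matrix" (3x3 intrinsics, pixels), "position" and "attitude" of the camera in the world. Camera axes: x right, y down, z forward; pixel columns grow to the right and rows downward; lengths in m; the calibration is good to about 2 mm. A picture is of the moment at which its call begins. camera_model takes no time and is no camera call.
- robot.hand_in(): hands the job in; it is judged then, once.
The state is a dict: "time": time; "qpos": joint angles; "qvel": joint speeds; "joint_efforts": joint torques, N m; "tool_pos": TCP position; "tool_rot": TCP orientation; "contact_force": force on the tool from outside, world axes, zero at the start; "torque": the same for the moment, N m; "opening": finger opening in m; "grip_force": force on a finger pad.
Only numpy, scipy, OpenCV 4.12 (cv2) and the standard library are available. Lean on these libraries where they do the work, as an engineer would, in place of code of your own. Each camera call takes 0.05 s, during which the arm holds its last target. There are 200 camera calls.

## Task

The little plywood caddy holds one paint pot and has one empty pocket: take the pot of that same size from the three-compartment tray and stand it in the empty pocket. Then lift the caddy by its handle until its underside is about 15 cm above the table, and finish there, still holding it steady and level in the air with both pots seated. Put nothing down at the end, and leave all other things where they are.

Things in the scene. Friction and masses are not known exactly. Their poses are not given: they have to be found in the camera images.
- caddy: Loose plywood carrying caddy, about 0.26 kg empty. Base 204 (its x) x 100 (its y) x 6 mm thick; origin at the centre of its underside, z up. A panel 12 mm thick (along its x) stands across the middle, with a hand slot and the grip rail at its top; a pocket for one pot on each side. May stand at any yaw.
- handle (a point): Centre of the caddy's grip rail, 97 mm above the underside: the rail is 12 mm thick along the caddy's x (pinch it across this), 88 mm long along its y, and spans 84 to 110 mm above the underside. Axes as the caddy's.
- empty_pocket (a point): Centre of the floor of the empty pocket, on the caddy's -x side, 72 mm from its middle, 6 mm above its underside. The pocket is an open square, 42 mm inside, sides along the caddy's axes, walls 5 mm thick, their tops 22 mm above the caddy's underside.
- full_pocket (a point): Centre of the floor of the occupied pocket, on the caddy's +x side.
- pot: The pot to load: closed upright white cylinder with a grey cap of the same diameter, 36 mm in diameter, 60 mm tall, about 75 g, the middle size of the three in the tray. Origin at the centre of its underside, z up. Stands loose in any one of the tray's compartments.
- loaded_pot: The identical pot (36 mm diameter, 60 mm tall) already standing in the caddy's full pocket. Origin at the centre of its underside.
- bin: Fixed black open tray, 110 (its x) x 254 (its y) x 28 mm high, walls and floor 5 mm thick, two dividers as high as the rim across its y making three compartments in a row along y, about 83 mm apart; one pot stands in each. Origin at the centre of its underside, on the table.
- slim_pot: Bystander in the tray: pot of the same looks, 24 mm in diameter, 75 mm tall. Origin at the centre of its underside.
- wide_pot: Bystander in the tray: pot of the same looks, 52 mm in diameter, 42 mm tall. Origin at the centre of its underside.
- glue: Bystander: white bottle 40 mm in diameter, 110 mm tall. Origin at the centre of its underside.
- jar: Bystander: empty open glass, 64 mm across the rim, 80 mm tall. Origin at the centre of its underside.
- palette: Bystander: white ceramic dish 100 mm across, 20 mm high. Origin at the centre of its underside.
- brush: Bystander: wooden paint brush 200 mm long, lying on the table along its x.
- eraser: Bystander: rubber block 45 x 20 x 14 mm, origin at the centre of its underside.
Mind the look-alikes: they are no part of the job. Of the things that look like the caddy, the largest one is meant.

How it is judged:
By the outcome, as a careful person would: the job done as asked, in the order asked, and still so for the second after the job is handed in, while the arm keeps its last pose, push and grip.
It also fails if it takes over 51 s, if anything falls off the work surface, if the arm or the gripper's body presses on something with over 40 N, if the wrist force passes 120 N, or if a joint passes its speed limit or range.

## Working session

There is one attempt and no reset: what is moved stays moved. The work goes in short steps, Python scripts to look and compute and a shell command to move; the robot and the scene stay as the last step left them, time stands still between calls to the robot, and variables do not carry over. Pictures are saved under pics/ and viewed, at most 10 in all, crops included, and the job is handed in when it is done.

```bash
mkdir -p pics; python3 - <<'E'
from cell import robot
import cv2
for n in("scene","top"):
    cv2.imwrite(f"pics/{n}0.png",robot.read_camera(n)[:,:,::-1]); m=robot.camera_model(n); print(n,m)
s=robot.observe(); print(s["time"],s["tool_pos"],s["tool_rot"],s["opening"])
E
```

```text
scene {'camera_matrix': array([[459.55217807,   0.        , 317.82091763],
       [  0.        , 459.55217807, 238.37450914],
       [  0.        ,   0.        ,   1.        ]]), 'position': array([ 1.04057309, -0.40582364,  0.72770513]), 'attitude': array([-2.35709977,  0.01234328,  0.99911418])}
top {'camera_matrix': array([[613.63750746,   0.        , 323.23084343],
       [  0.        , 613.63750746, 249.15367526],
       [  0.        ,   0.        ,   1.        ]]), 'position': array([ 0.2295383 , -0.06473823,  1.52952499]), 'attitude': array([-2.95638727,  0.02553889, -1.59052573])}
0.1 [ 0.18675604 -0.49027987  0.23411705] [-3.14021493e+00 -1.78459241e-04  3.63812577e-01] 0.09171919757262544
```

View pics/top0.png

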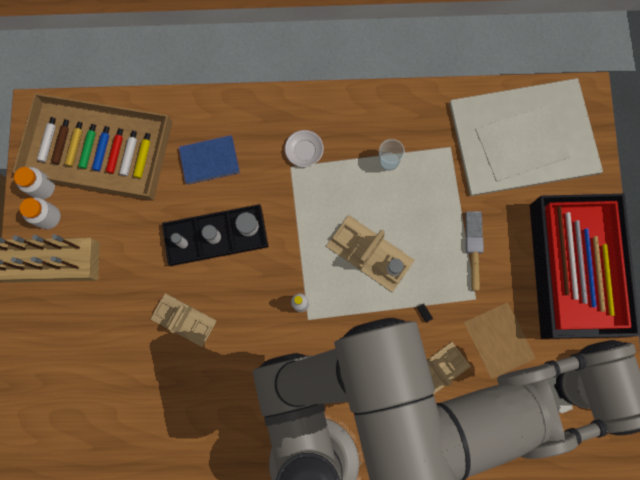

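View pics/scene0.png

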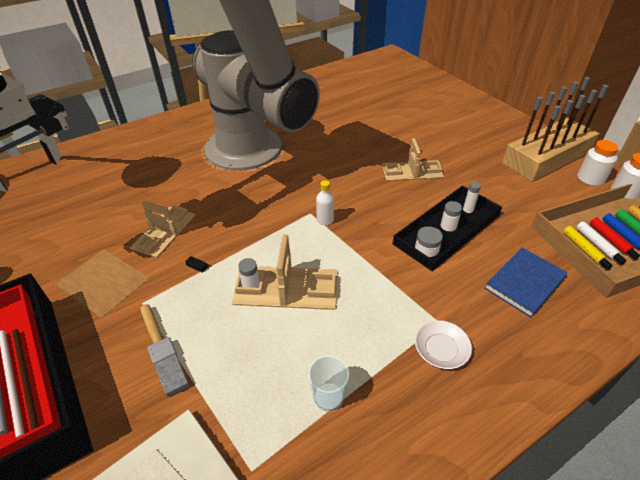

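The two pictures show three caddies: top (370,253), the largest, with a pot on the paper; (183,320), small and empty; and (450,368), small. In the tray, the slim pot is at (178,240), the middle one at (210,233) and the wide one at (246,224). I choose the caddy at (370,253) and the pot at (210,233), and will check both in close crops.

```bash
cat > h.py <<'E'
import numpy as np, cv2
from scipy.spatial.transform import Rotation as R
from cell import robot
def ray(n,u,v):
    m=robot.camera_model(n); d=np.linalg.inv(m["camera_matrix"])@[u,v,1]
    return m["position"], R.from_euler("xyz",m["attitude"]).apply(d)
def at(n,u,v,z):
    p,d=ray(n,u,v); return p+d*(z-p[2])/d[2]
def proj(n,P):
    m=robot.camera_model(n); c=R.from_euler("xyz",m["attitude"]).inv().apply(np.atleast_2d(P)-m["position"])
    q=c@m["camera_matrix"].T; return q[:,:2]/q[:,2:]
def crop(n,img,x,y,w,h,k,f,pts=()):
    o=cv2.resize(img[y:y+h,x:x+w,::-1],None,fx=k,fy=k,interpolation=cv2.INTER_CUBIC)
    for u,v in pts: cv2.circle(o,(int((u+.5-x)*k),int((v+.5-y)*k)),2,(0,0,255),-1)
    cv2.imwrite(f,o)
E
python3 - <<'E'
from h import *
t=cv2.imread("pics/top0.png")[:,:,::-1]
crop("top",t,320,208,100,90,6,"pics/c1.png"); crop("top",t,160,200,112,68,7,"pics/c2.png")
E
```

```text
(no output)
```

View pics/c1.png

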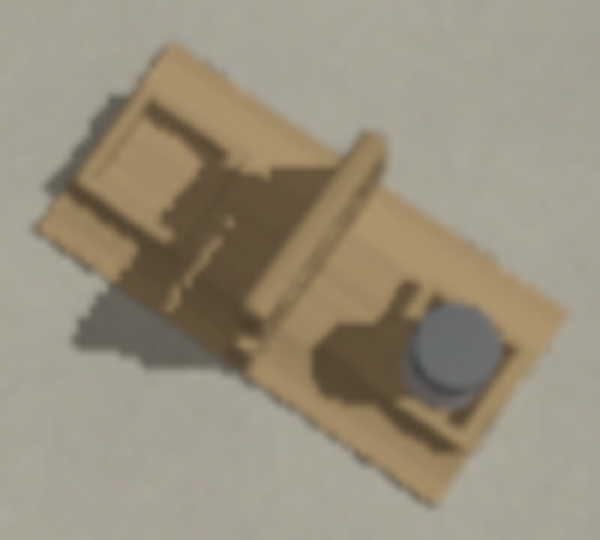

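View pics/c2.png

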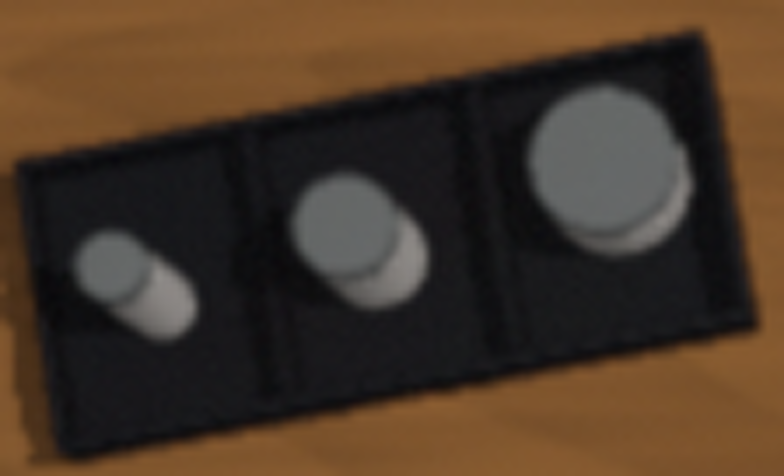

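Crop c1 shows the large caddy with base corners (170,42), (566,314), (435,505) and (37,229), rail top from (372,140) to (258,305), and the loaded pot's cap at (458,348). In c2 the middle pot's cap is centred at (346,225), between slim (112,266) and wide (603,160).

```bash
python3 - <<'E'
from h import *
from scipy.optimize import least_squares
f=lambda x,y,k,c:np.array([(c[0]+.5)/k-.5+x,(c[1]+.5)/k-.5+y])
C=np.array([f(320,208,6,c) for c in[(170,42),(566,314),(435,505),(37,229)]])
W=np.array([at("top",*c,.006) for c in C]); print(W.round(4))
print([np.linalg.norm(W[i]-W[(i+1)%4]).round(4) for i in range(4)])
d=W[1]-W[0]+W[2]-W[3]; yaw=np.arctan2(d[1],d[0])   # toward full (+x)
c=W.mean(0); print("caddy",c,"yaw",yaw)
ex=np.array([np.cos(yaw),np.sin(yaw),0]); print("empty",c-.072*ex)
a=at("top",*f(320,208,6,(372,140)),.110);b=at("top",*f(320,208,6,(258,305)),.110);print("rail",a,b,(a+b)/2,np.linalg.norm(a-b))
print("loaded",at("top",*f(320,208,6,(458,348)),.066), "expect",c+.072*ex)
P=at("top",*f(160,200,7,(346,225)),.065);print("pot",P, "diam",np.linalg.norm(at("top",*f(160,200,7,(292,225)),.065)-at("top",*f(160,200,7,(399,225)),.065)))
T=np.array([at("top",*f(160,200,7,k),.028) for k in[(20,160),(700,33),(757,325),(66,455)]]);print("tray",T.round(3),T.mean(0)); e=T[1]-T[0];print(np.arctan2(e[1],e[0]))
print("slim",at("top",*f(160,200,7,(112,266)),.08),"wide",at("top",*f(160,200,7,(603,160)),.047))
E
```

```text
[[ 0.6039 -0.0962  0.006 ]
 [ 0.4827 -0.2585  0.006 ]
 [ 0.4038 -0.2006  0.006 ]
 [ 0.5244 -0.038   0.006 ]]
[np.float64(0.2025), np.float64(0.0979), np.float64(0.2024), np.float64(0.0986)]
caddy [ 0.50371734 -0.14831398  0.006     ] yaw -2.2106560525942847
empty [ 0.54670731 -0.09055706  0.006     ]
rail [ 0.53667096 -0.17240906  0.11      ] [ 0.47189473 -0.12553391  0.11      ] [ 0.50428285 -0.14897148  0.11      ] 0.07995774058441749
loaded [ 0.45997588 -0.20699691  0.066     ] expect [ 0.46072737 -0.20607091  0.006     ]
pot [0.55509809 0.2467108  0.065     ] diam 0.03770580205592479
tray [[0.59  0.373 0.028]
 [0.631 0.127 0.028]
 [0.523 0.107 0.028]
 [0.482 0.354 0.028]] [0.55662715 0.24011434 0.028     ]
-1.4065984332701227
slim [0.53927005 0.32486436 0.08      ] wide [0.58041971 0.15912012 0.047     ]
```

```bash
python3 -m jog '[[[1,0.03,-0.0275,0,0],[1,0.06,-0.055,0,0],[1,0.09,-0.0825,0,0],[1,0.12,-0.11,0,0],[1,0.15,-0.1375,0,0]]]' 15; python3 -m jog '[[[1,0.03,-0.0275,0,0],[1,0.06,-0.055,0,0],[1,0.09,-0.0825,0,0],[1,0.12,-0.11,0,0],[1,0.15,-0.1375,0,0]]]'
cat > go.py <<'E'
# usage: go.py x y z yaw -> shift in tool axes & turn to reach it from the measured pose
import sys; from h import *
x,y,z,yaw=map(float,sys.argv[1:5]); s=robot.observe()
r=R.from_euler("xyz",s["tool_rot"]); d=r.inv().apply(np.array([x,y,z])-s["tool_pos"])
rel=(r.inv()*R.from_euler("xyz",[np.pi,0,yaw])).as_rotvec()
print("t",round(s["time"],2),"pos",s["tool_pos"].round(4),"rot",s["tool_rot"].round(3),"shift",d.round(4),"turn",rel.round(3),"F",s["contact_force"].round(1),"open",round(s["opening"],4),"grip",round(s["grip_force"],1))
E
python3 go.py .5551 .2467 .14 .931
```

```text
time: 0.52
tool_pos: [0.2783, -0.3069, 0.2344]
tool_rot: [-3.141, -0.0, 0.363]
contact_force: [0.5, 0.3, 0.6]
opening: 0.0912
grip_force: 0.0
time: 0.93
tool_pos: [0.3696, -0.1249, 0.2347]
tool_rot: [3.141, 0.0, 0.363]
contact_force: [0.7, -0.6, 0.6]
opening: 0.0918
grip_force: 0.0
t 0.93 pos [ 0.3696 -0.1249  0.2347] rot [3.141 0.    0.363] shift [ 0.3055 -0.2814  0.0946] turn [ 0.     0.    -0.568] F [ 0.7 -0.6  0.6] open 0.0918 grip 0.0
```

```bash
python3 -m jog '[[[1,0.03,-0.0275,0,0],[1,0.06,-0.055,0,0],[1,0.09,-0.0825,0,0],[1,0.12,-0.11,0,0],[1,0.15,-0.1375,0,0]]]'>/dev/null; python3 -m jog '[[[1,0.03,-0.0275,0,-0.114],[1,0.06,-0.055,0,-0.228],[1,0.09,-0.0825,0,-0.342],[1,0.12,-0.11,0,-0.456],[1,0.1555,-0.144,0,-0.568]]]'>/dev/null;  python3 -m jog '[[[1,0,0,0.02,0],[1,0,0,0.05,0],[1,0,0,0.08,0],[1,0,0,0.095,0],[1,0,0,0.095,0]]]'; python3 go.py .5551 .2467 .14 .931
python3 - <<'E'
from h import *
t=robot.read_camera("top");s=robot.read_camera("scene")
cv2.imwrite("pics/s1.png",s[:,:,::-1])
crop("scene",s,380,130,140,150,4,"pics/s1c.png"); 
E
```

```text
time: 2.18
tool_pos: [0.5489, 0.2374, 0.1351]
tool_rot: [-3.136, 0.007, 0.932]
contact_force: [-0.4, -1.2, -0.0]
opening: 0.0916
grip_force: 0.0
t 2.18 pos [0.5489 0.2374 0.1351] rot [-3.136  0.007  0.932] shift [ 0.0111 -0.0005 -0.005 ] turn [-0.005  0.007  0.001] F [-0.4 -1.2 -0. ] open 0.0916 grip 0.0
```

View pics/s1c.png

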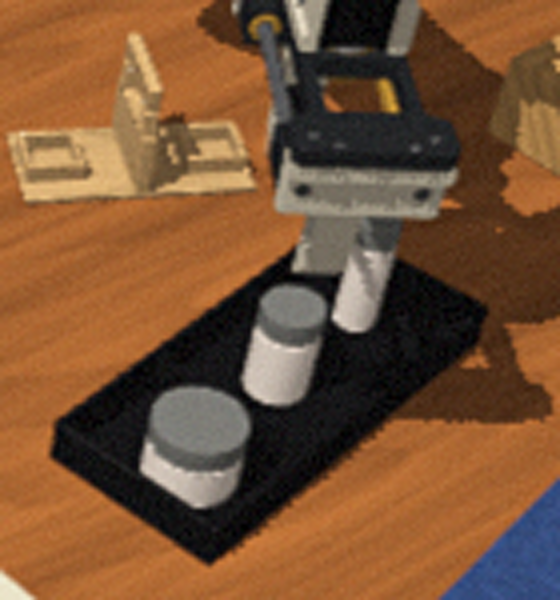

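The crop shows the open gripper above the tray, its closing line pointing nearly at the camera. The middle pot's cap is centred at crop (294,302).

```bash
python3 - <<'E'
from h import *
print(at("scene",380+294.5/4-.5,130+302.5/4-.5,.065))
E
python3 -m jog '[[[1,0.004,0,0,0],[1,0.011,-0.0005,0,0],[1,0.011,-0.0005,0,0]]]'; python3 go.py .5551 .2467 .044 .931
```

```text
[0.55645912 0.24734135 0.065     ]
time: 2.53
tool_pos: [0.5591, 0.2485, 0.1413]
tool_rot: [3.14, -0.003, 0.932]
contact_force: [0.3, 0.6, 0.1]
opening: 0.0919
grip_force: 0.0
t 2.53 pos [0.5591 0.2485 0.1413] rot [ 3.14e+00 -3.00e-03  9.32e-01] shift [-0.0041 -0.0024  0.0973] turn [ 0.002 -0.003  0.001] F [0.3 0.6 0.1] open 0.0919 grip 0.0
```

The two cameras agree on the pot to within 1.5 mm. Next I descend and grip.

```bash
python3 -m jog '[[[1,-0.0032,-0.0015,0.025,0],[1,-0.0032,-0.0015,0.05,0],[1,-0.0032,-0.0015,0.075,0],[1,-0.0032,-0.0015,0.097,0],[1,-0.0032,-0.0015,0.097,0]]]'>/dev/null; python3 -m jog '[[[1,0,0,0,0],[1,0,0,0,0]]]'>/dev/null;python3 go.py .5558 .247 .044 .931;  python3 -m jog '[[[-1,0,0,0,0],[-1,0,0,0,0],[-1,0,0,0,0],[-1,0,0,0,0],[-1,0,0,0,0]]]' 12 >/dev/null;  python3 -m jog '[[[-1,0,0,0,0],[-1,0,0,0,0],[-1,0,0,0,0],[-1,0,0,0,0],[-1,0,0,0,0]]]'; python3 go.py .5558 .247 .14 .931
```

```text
t 3.12 pos [0.5557 0.246  0.0444] rot [ 3.14e+00 -2.00e-03  9.32e-01] shift [ 0.0009 -0.0005  0.0004] turn [ 0.002 -0.002  0.001] F [0.5 0.3 0.5] open 0.0919 grip 0.0
time: 3.95
tool_pos: [0.5545, 0.2455, 0.0426]
tool_rot: [3.142, 0.0, 0.932]
contact_force: [-0.7, -0.3, -0.3]
opening: 0.0357
grip_force: 12.0
t 3.95 pos [0.5545 0.2455 0.0426] rot [3.142 0.    0.932] shift [ 0.0019  0.0001 -0.0974] turn [0.    0.    0.001] F [-0.7 -0.3 -0.3] open 0.0357 grip 12.0
```

The opening of 35.7 mm matches the middle pot. Next I lift it and carry it to the caddy.

```bash
python3 -m jog '[[[-1,0,0,-0.02,0],[-1,0,0,-0.05,0],[-1,0,0,-0.085,0],[-1,0,0,-0.12,0],[-1,0,0,-0.145,0]]]'; python3 -m jog '[[[-1,0,0,0,0]]]'>/dev/null; python3 go.py .5467 -.0906 .187 .931
```

```text
time: 4.37
tool_pos: [0.5551, 0.2458, 0.1909]
tool_rot: [3.14, -0.002, 0.932]
contact_force: [1.0, 0.3, 0.5]
opening: 0.0359
grip_force: 12.0
t 4.45 pos [0.5572 0.2464 0.1941] rot [ 3.135 -0.009  0.932] shift [-0.2769  0.1925  0.0059] turn [ 0.007 -0.009  0.001] F [ 1.6 -0.9  0.9] open 0.0354 grip 12.0
```

```bash
python3 -m jog '[[[-1,-0.02,0.014,0,0],[-1,-0.047,0.033,0,0],[-1,-0.075,0.052,0,0],[-1,-0.103,0.072,0,0],[-1,-0.131,0.091,0,0]]]'>/dev/null; python3 -m jog '[[[-1,-0.03,0.02,0,0],[-1,-0.06,0.041,0,0],[-1,-0.09,0.062,0,0],[-1,-0.12,0.084,0,0],[-1,-0.144,0.1,0,0]]]'>/dev/null;python3 -m jog '[[[-1,0,0,0.02,0],[-1,0,0,0.05,0],[-1,0,0,0.065,0],[-1,0,0,0.065,0],[-1,0,0,0.065,0]]]'; python3 -m jog '[[[-1,0,0,0,0],[-1,0,0,0,0]]]'>/dev/null; python3 go.py .5467 -.0906 .05 .931
python3 - <<'E'
from h import *
t=robot.read_camera("top");s=robot.read_camera("scene")
cv2.imwrite("pics/t2.png",t[:,:,::-1]);cv2.imwrite("pics/s2.png",s[:,:,::-1])
crop("scene",s,225,190,130,125,4.8,"pics/s2c.png"); 
E
```

```text
time: 5.7
tool_pos: [0.5432, -0.0889, 0.1218]
tool_rot: [-3.139, 0.001, 0.932]
contact_force: [-0.1, -0.8, -0.3]
opening: 0.0357
grip_force: 12.0
t 5.87 pos [ 0.5447 -0.0891  0.124 ] rot [ 3.139e+00 -1.000e-03  9.320e-01] shift [-0.      0.0023  0.074 ] turn [ 0.002 -0.001  0.001] F [-0.3  0.2 -0.2] open 0.0357 grip 12.0
```

View pics/s2c.png

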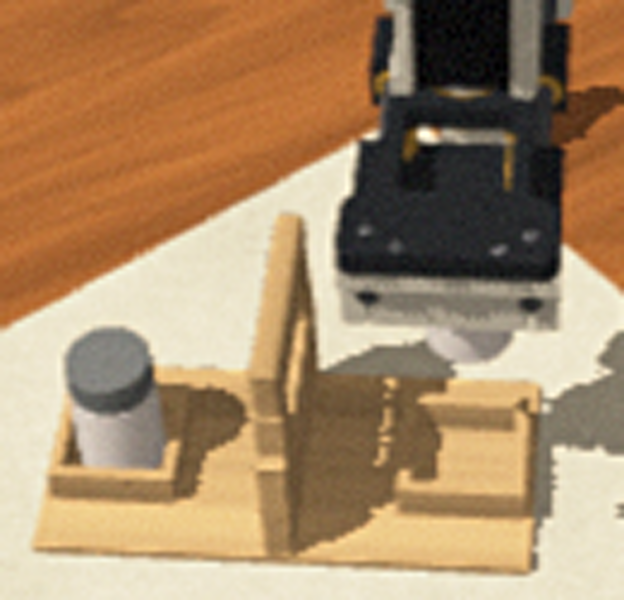

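The crop shows the held pot's lower end, crop u from 428 to 515, above the pocket, whose near wall runs u 395–525. I compare its lateral position (the tool's x) with the calibration.

```bash
python3 - <<'E'
from h import *
tcp=np.array([.5447,-.0891]); ex=np.array([np.cos(.931),np.sin(.931)]); ey=np.array([ex[1],-ex[0]])
k=lambda c:(np.array(c)+.5)/4.8-.5+[225,190]
print("seen pot mid u",k((471.5,345))[0])
for o in(-.002,0,.002,.004):
    c=tcp+o*ex
    A=np.array([[*(c+.018*np.array([np.cos(a),np.sin(a)])),.0864] for a in np.linspace(0,6.28,60)])
    q=proj("scene",A); print(o,(q.min(0)-[225,190])*4.8+2,(q.max(0)-[225,190])*4.8+2)
# caddy check: predicted corners/wall in crop coords, scene camera
c=np.array([.5040,-.1486]);yaw=-2.2107;cx=np.array([np.cos(yaw),np.sin(yaw)]);cy=np.array([-cx[1],cx[0]])
L=lambda x,y,z:np.r_[c+x*cx+y*cy,z]
P=[L(-.102,y,.0) for y in(-.05,.05)]+[L(.102,y,0) for y in(-.05,.05)]+[L(-.072+a*.026,b*.026,.022) for a in(-1,1) for b in(-1,1)]+[L(0,-.044,.11),L(0,.044,.11)]
print(((proj("scene",P)-[225,190])*4.8+2).round(0).tolist())
E
```

```text
seen pot mid u 322.83333333333337
-0.002 [412.01578513 293.68090906] [503.3232552  360.99714151]
0 [417.07245707 293.88594084] [508.39596326 361.2171823 ]
0.002 [422.13045036 294.09102543] [513.46999793 361.43728145]
0.004 [427.18976552 294.29616284] [518.54535974 361.65743897]
[[540.0, 384.0], [530.0, 571.0], [78.0, 364.0], [32.0, 547.0], [529.0, 393.0], [523.0, 490.0], [406.0, 387.0], [395.0, 484.0], [290.0, 204.0], [262.0, 369.0]]
```

```bash
python3 -m jog '[[[-1,-0.0026,0.0028,0,0],[-1,-0.0026,0.0028,0.02,0],[-1,-0.0026,0.0028,0.04,0],[-1,-0.0026,0.0028,0.05,0],[-1,-0.0026,0.0028,0.05,0]]]'>/dev/null; for i in 1 2 3; do python3 -m jog '[[[-1,0,0,0,0],[-1,0,0,0,0]]]'|grep pos; done; python3 go.py .5454 -.093 .0436 .931
```

```text
tool_pos: [0.5452, -0.0931, 0.0737]
tool_pos: [0.5451, -0.093, 0.0737]
tool_pos: [0.5447, -0.0929, 0.0732]
t 6.88 pos [ 0.5447 -0.0929  0.0732] rot [ 3.141 -0.     0.932] shift [0.0003 0.0006 0.0296] turn [ 0.001 -0.     0.001] F [ 0.3  0.4 -0.8] open 0.0355 grip 12.0
```

```bash
python3 -m jog '[[[-1,0.0003,0.0004,0.006,0],[-1,0.0003,0.0004,0.012,0],[-1,0.0003,0.0004,0.018,0],[-1,0.0003,0.0004,0.022,0],[-1,0.0003,0.0004,0.022,0]]]'; python3 -m jog '[[[-1,0,0,0.003,0],[-1,0,0,0.006,0],[-1,0,0,0.0075,0],[-1,0,0,0.0075,0]]]';python3 - <<'E'
from h import *
s=robot.read_camera("scene");crop("scene",s,225,190,130,125,4.8,"pics/s3c.png"); 
E
```

```text
time: 7.3
tool_pos: [0.5442, -0.0926, 0.0493]
tool_rot: [-3.139, 0.001, 0.932]
contact_force: [-0.6, -0.1, -0.6]
opening: 0.0358
grip_force: 12.0
time: 7.63
tool_pos: [0.5451, -0.0929, 0.0436]
tool_rot: [3.141, -0.0, 0.932]
contact_force: [0.4, -0.3, 2.7]
opening: 0.0357
grip_force: 12.0
```

View pics/s3c.png

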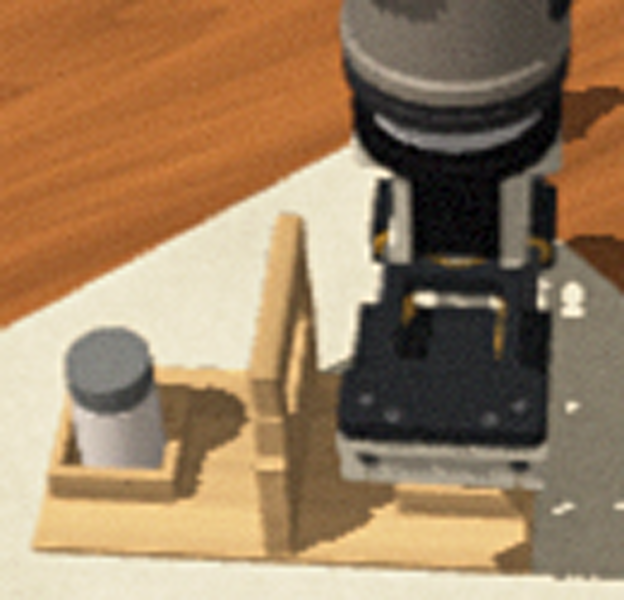

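The caddy hasn't moved, and contact came at the floor height (2.7 N), so the pot is in the pocket. Next I release and back off upward.

```bash
python3 -m jog '[[[0.3,0,0,0,0],[0.5,0,0,0,0],[0.5,0,0,0,0],[0.5,0,0,0,0],[0.5,0,0,0,0]]]' ; python3 -m jog '[[[0.5,0,0,-0.015,0],[0.5,0,0,-0.04,0],[0.5,0,0,-0.08,0],[0.5,0,0,-0.12,0],[0.5,0,0,-0.15,0]]]'>/dev/null; python3 -m jog '[[[0.5,-0.03,0,0,0],[0.5,-0.07,0,0,0],[0.5,-0.07,0,0,0]]]'>/dev/null;python3 go.py .504 -.1486 .19 -.640
python3 - <<'E'
from h import *
t=robot.read_camera("top");s=robot.read_camera("scene")
a=cv2.resize(s[220:315,225:350],None,fx=3.2,fy=3.2,interpolation=2);b=cv2.resize(t[205:300,315:425],None,fx=3.2,fy=3.2,interpolation=2)
cv2.imwrite("pics/m4.png",np.hstack([a,b])[:,:,::-1])
E
```

```text
time: 8.1
tool_pos: [0.545, -0.0928, 0.0431]
tool_rot: [3.142, 0.0, 0.932]
contact_force: [-0.3, 0.0, 1.0]
opening: 0.0643
grip_force: 0.0
t 8.77 pos [ 0.5006 -0.1529  0.1938] rot [3.141e+00 2.000e-03 9.290e-01] shift [0.0055 0.0002 0.0038] turn [2.000e-03 1.000e-03 1.569e+00] F [ 0.4  0.2 -0.3] open 0.0688 grip 0.0
```

View pics/m4.png

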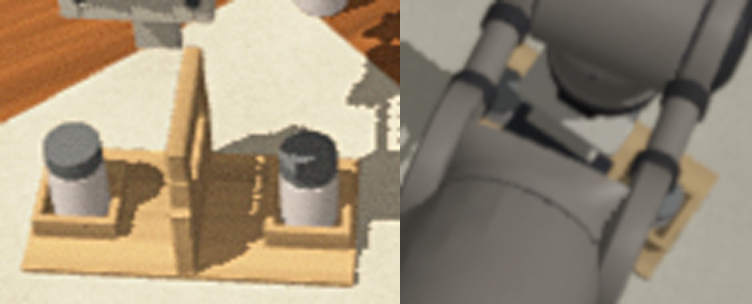

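The new pot stands upright in the pocket and the caddy hasn't moved. Next I turn a quarter over the handle.

```bash
python3 -m jog '[[[0.5,0.0055,0.0002,0,0.12],[0.5,0.0055,0.0002,0,0.24],[0.5,0.0055,0.0002,0,0.36],[0.5,0.0055,0.0002,0,0.48],[0.5,0.0055,0.0002,0,0.6]]]'>/dev/null; python3 -m jog '[[[0.5,0,0,0,0.12],[0.5,0,0,0,0.24],[0.5,0,0,0,0.36],[0.5,0,0,0,0.48],[0.5,0,0,0,0.6]]]'>/dev/null; python3 -m jog '[[[0.5,0,0,0,0.12],[0.5,0,0,0,0.24],[0.5,0,0,0,0.369],[0.5,0,0,0,0.369],[0.5,0,0,0,0.369]]]'>/dev/null;  python3 -m jog '[[[0.5,0,0,0,0],[0.5,0,0,0,0],[0.5,0,0,0,0]]]'>/dev/null; python3 go.py .504 -.1486 .086 -.640
```

```text
t 10.37 pos [ 0.5068 -0.1446  0.1932] rot [ 3.142  0.    -0.635] shift [0.0002 0.0049 0.1072] turn [0.    0.    0.005] F [-0.3  0.1  0.6] open 0.0688 grip 0.0
```

```bash
python3 -m jog '[[[0.5,0.0002,0.0048,0.02,0.005],[0.5,0.0002,0.0048,0.05,0.005],[0.5,0.0002,0.0048,0.08,0.005],[0.5,0.0002,0.0048,0.107,0.005],[0.5,0.0002,0.0048,0.107,0.005]]]'>/dev/null;  python3 -m jog '[[[0.5,0,0,0,0],[0.5,0,0,0,0],[0.5,0,0,0,0]]]'>/dev/null; python3 go.py .504 -.1486 .086 -.640
python3 - <<'E'
from h import *
s=robot.read_camera("scene");crop("scene",s,215,180,140,135,4.4,"pics/s5c.png"); 
E
```

```text
t 11.03 pos [ 0.5053 -0.1492  0.0881] rot [-3.141 -0.004 -0.642] shift [-0.0014  0.0003  0.0021] turn [-0.001 -0.004 -0.002] F [-0.3  0.1 -0. ] open 0.0686 grip 0.0
```

View pics/s5c.png

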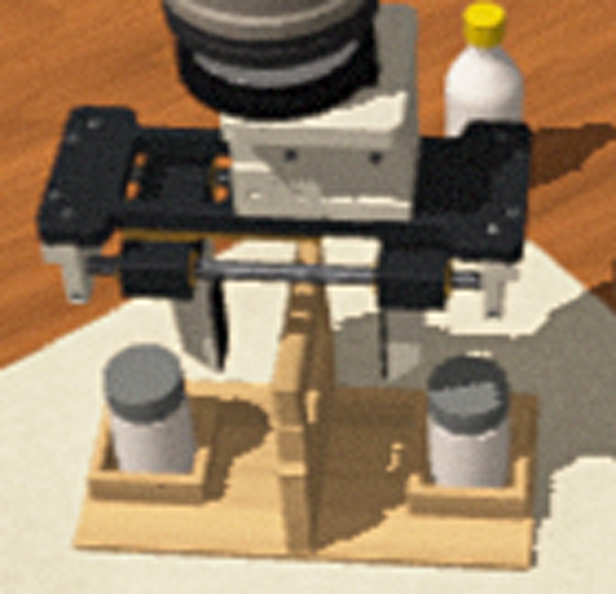

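The fingers straddle the rail evenly: left finger at crop u≈215, right at ≈385, rail at ≈300. Next I grip and lift slowly.

```bash
python3 -m jog '[[[-1,0,0,0.001,0],[-1,0,0,0.001,0],[-1,0,0,0.001,0],[-1,0,0,0.001,0],[-1,0,0,0.001,0]]]' 40 >/dev/null;  python3 -m jog '[[[-1,0,0,0,0],[-1,0,0,0,0],[-1,0,0,0,0],[-1,0,0,0,0],[-1,0,0,0,0]]]'; python3 -m jog '[[[-1,0,0,-0.003,0],[-1,0,0,-0.008,0],[-1,0,0,-0.014,0],[-1,0,0,-0.02,0],[-1,0,0,-0.025,0]]]'; python3 -m jog '[[[-1,0,0,-0.005,0],[-1,0,0,-0.01,0],[-1,0,0,-0.015,0],[-1,0,0,-0.02,0],[-1,0,0,-0.025,0]]]'
```

```text
time: 11.92
tool_pos: [0.5038, -0.1489, 0.0852]
tool_rot: [3.141, 0.0, -0.642]
contact_force: [-0.8, -1.3, 0.4]
opening: 0.0117
grip_force: 40.0
time: 12.33
tool_pos: [0.5042, -0.1487, 0.111]
tool_rot: [-3.141, -0.001, -0.642]
contact_force: [0.7, 0.2, -4.7]
opening: 0.0117
grip_force: 40.0
time: 12.75
tool_pos: [0.504, -0.1487, 0.1357]
tool_rot: [3.141, -0.0, -0.642]
contact_force: [0.4, -0.9, -4.5]
opening: 0.0116
grip_force: 40.0
```

```bash
for i in 1; do python3 -m jog '[[[-1,0,0,-0.006,0],[-1,0,0,-0.012,0],[-1,0,0,-0.018,0],[-1,0,0,-0.024,0],[-1,0,0,-0.03,0]]]'>/dev/null; python3 -m jog '[[[-1,0,0,-0.007,0],[-1,0,0,-0.014,0],[-1,0,0,-0.021,0],[-1,0,0,-0.028,0],[-1,0,0,-0.035,0]]]'>/dev/null; python3 -m jog '[[[-1,0,0,-0.009,0],[-1,0,0,-0.018,0],[-1,0,0,-0.026,0],[-1,0,0,-0.031,0],[-1,0,0,-0.034,0]]]'>/dev/null; python3 -m jog '[[[-1,0,0,0,0],[-1,0,0,0,0],[-1,0,0,0,0],[-1,0,0,0,0],[-1,0,0,0,0]]]'>/dev/null; python3 -m jog '[[[-1,0,0,0,0],[-1,0,0,0,0],[-1,0,0,0,0],[-1,0,0,0,0],[-1,0,0,0,0]]]'; done
python3 - <<'E'
from h import *
s=robot.read_camera("scene");cv2.imwrite("pics/s6.png",s[:,:,::-1])
crop("scene",s,190,80,200,190,3.1,"pics/s6c.png")
E
```

```text
time: 14.83
tool_pos: [0.504, -0.1487, 0.2342]
tool_rot: [3.142, -0.0, -0.642]
contact_force: [-0.1, -0.5, -4.7]
opening: 0.012
grip_force: 40.0
```

View pics/s6.png

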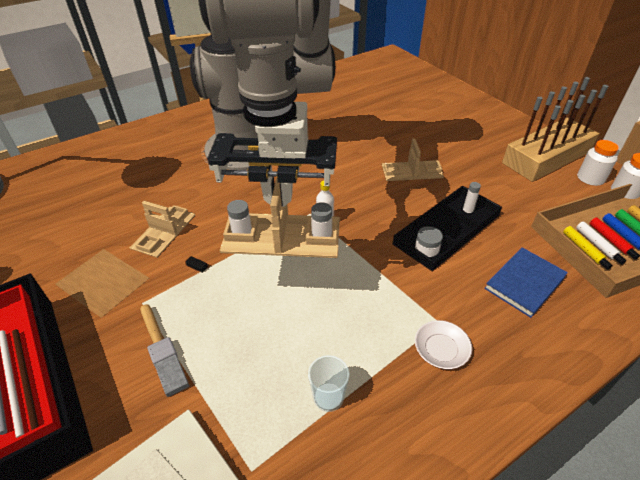

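The caddy hangs level at about 15 cm with both pots seated. Its near lower edge runs from (222,250) to (339,257). I check that against the level prediction first, then hand in.

```bash
python3 - <<'E'
from h import *
c=np.array([.504,-.1487]);yaw=-2.2107;cx=np.array([np.cos(yaw),np.sin(yaw)]);cy=np.array([-cx[1],cx[0]])
q=proj("scene",[np.r_[c+x*cx+.05*cy,.149] for x in(.102,-.102)]);print(q)
if abs(q-[[222,250],[339,257]]).max()<5: print(robot.hand_in())
E
```

```text
[[218.70182865 251.57557205]
 [336.18696084 256.48566843]]
the job is handed in; nothing more can be done
None
```

I put the middle-sized pot in the caddy's empty pocket, lifted the caddy by its handle to about 15 cm, and handed the job in with it held level and both pots seated; the clock read about 15 s of the 51 s allowed.

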